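# Wedge up a slide drain tray to its height gauge

### The job

Set the slope of the hinged slide tray: lay the yellow wedge flat on the table in front of the tray and slide it, thin end first, straight in under the middle of the tray's round front edge until the tray has risen to the mark, that is until its blue ear bears snugly against the red nose of the height gauge. Stop there without forcing the gauge, and leave the wedge in place so that it holds the tray up. Move the tray with the wedge only, do not touch the tray or the gauge, and do not disturb the other things on the table.

Things in the scene. Friction and masses are not known exactly. Their poses are not given: they have to be found in the camera images.
- wedge_grip (a point): centre of the wedge's grip block (its thick end: 40 mm long, 36 mm wide, 50 mm high; grasp across the 36 mm), 25 mm above its underside. x = along the wedge towards the thin end (toe), y = across, z = up. The toe lies 110 mm ahead of this point (+x), the block's flat upright back face 20 mm behind it (-x)
- wedge_toe (a point): middle of the wedge's toe edge, at its underside; axes as wedge_grip. The toe is 5 mm thick; from it the top face rises 3 in 10 over 90 mm, to 32 mm where the grip block begins
- wedge: the loose yellow wedge, 130 mm long, 36 mm wide, 150 g, with a flat underside that lies on the table; origin at the centre of its underside, 65 mm behind the toe; axes as wedge_grip
- mouth (a point): fixed point on the table below the middle of the tray's front edge. x = horizontal, straight in under the tray (push the wedge this way), y = along the edge towards the gauge's side, z = up. Inward the table is clear for 150 mm, 44 mm to each side. The wedge's toe must stay within 20 mm of this x axis and the wedge within 0.2 rad of straight
- tray: steel tray with glass slides, 150x100 mm, hinged at its inner end to a fixed aluminium frame with 10 mm high rails. Origin on the hinge axis, 155 mm in from mouth, 16 mm up; x = inward, z = up when down. Its front edge is a round bar, underside 9 mm up when down; it weighs 2 to 4 N there (unknown). The wedge meets it with the toe about 13 mm in, then lifts it 3 mm per 10 mm of push
- gauge: height gauge fixed beside the tray's front corner: steel post 54 mm high (origin at its foot, z = up) with a clamped black slider whose red nose points down over the blue ear on the tray's side. The nose's height is set anew each time, 6 to 14 mm above the ear, and is not measured: it is reached with the toe 33 to 68 mm in. Over 12 N between ear and nose damages it
- gauge_foot (a point): foot of the gauge's post (same point as the gauge's origin). Lifting alone needs a steady push of some 2 to 10 N; once the ear meets the nose the push needed climbs beyond that by roughly 2 to 3 N per mm, about 1 N per newton on the nose. At the end, with the wedge let go, ear and nose must press with more than 1 N, and never with more than 12 N
- stain_blue: bystander: small white dropper bottle with a blue cap, 37x35x98 mm; origin at the centre of its underside; leave it where it is
- stain_red: bystander: small white dropper bottle with a red cap, 37x35x98 mm; origin at the centre of its underside; leave it where it is
- oil_bottle: bystander: small dropper bottle with a black cap, 37x35x98 mm; origin at the centre of its underside; leave it where it is
- specimen_cup: bystander: clear cup with a yellow lid, 65 mm wide, 64 mm high; origin at the centre of its underside; leave it where it is
- petri_dish: bystander: flat clear dish, 62 mm wide, 14 mm high; origin at the centre of its underside; leave it where it is
- vial_a: bystander: small glass vial with a blue cap, 23 mm wide, 49 mm high; origin at the centre of its underside; leave it where it is
- vial_b: bystander: small glass vial with a red cap, 23 mm wide, 49 mm high; origin at the centre of its underside; leave it where it is
Things that resemble listed ones, but are neither listed nor needed, are in the scene too. Of the things that look like the wedge, the larger one is meant.

How it is judged:
By the outcome, as a careful person would: the job done as asked, in the order asked, and still so for the second after the job is handed in, with the robot touching nothing.
It also fails if it takes over 64 s, if anything falls off the work surface, if the arm or the gripper's body presses on something with over 40 N, if the wrist force passes 120 N, or if a joint passes its speed limit or range.

### The arm

A 6-joint arm with a two-finger parallel gripper is mounted at the origin on the work surface; the furniture and walls round the work are solid. World frame = base frame: x ahead of the robot, y to its left, z up, the work surface at z = 0. Lengths are in m, angles in rad, forces in N, time in s.
With the tool pointing down it reaches from about 0.35 to 0.925 m from the base axis. Payload 6.4 kg.
Tool frame: the origin (TCP) lies between the finger pads; the fingertips stand 14 mm ahead of it and the grasp point (between the pads) lies 5 mm behind it (env.tcp_to_tips is the z of the fingertips in the tool frame, in m); z points along the fingers, x is the direction in which the jaws open and shut, and the axes are right-handed (so a half turn about z gives the same grasp; the last joint's range is limited). The gripper opens to 85 mm and grips with 20 to 120 N. Pads are 22 mm wide; open, the fingers measure 114 mm over their backs; the gripper's body (76 mm by 85 mm) begins 54 mm behind the grasp point. The pads swing forward as they close: fully open they stand 13 mm farther back than shut.
Start: joints at [1.076, 0.245, 1.558, -0, 1.339, -0.174], TCP at [0.205, 0.617, 0.245] pointing down, gripper open.
Joint ranges: [-3.13, 3.13], [-1.02, 2.26], [0.13, 2.54], [-0.95, 4.09], [0.21, 2.88], [-2.74, 2.74]. Speed limits (rad/s): [2.57, 2.57, 3.14, 3.14, 3.14, 3.14].

### API

Orientations are given as a 3x3 rotation matrix whose columns are the frame's x, y, z axes.
In Python, from plant import env gives the robot as it stands.
- The arm moves only by the tool apply_moves, never from a script. Its argument "moves" is a list of rows, each an object of numbers: "x", "y", "z": the shift along the tool's x, y, z in cm; "rx", "ry", "rz": the turn, a rotation vector about the tool's x, y, z in rad. In form: [{"x": .., "y": .., "z": .., "rx": .., "ry": .., "rz": ..}, ...]. A call has 1 to 5 rows; each row shifts and turns the commanded pose from where the row before left it, along the tool's axes as they then stand; what a row does not reach is not made up. A row lasts 1/8 s, in which the tool goes at most 62.5 mm and 10.7 degrees, less where a joint would pass 70% of its speed; a pose out of reach is approached as far as the arm can. A call is refused whole if a number of a shift passes 6.25 or a number of a turn 0.188, either way. A call with a gripper value outside its range is refused whole. "claw" is the opening, from 0 (shut) to 1 (fully open), set as the call begins (left out, the last holds). The fingers move at their own pace and stop on an object; "grip_force" is the grip in N (left out, the last holds). Time passes only in rows, so rows that do not move let the fingers close. It gives the time, the measured TCP pose, the force and the opening at its end, in the units of the state.
- env.state(): the state, without advancing time (a new reading comes with each control period).
- env.get_image(name): name is "scene" or "top" or "wrist"; returns a dict with "pixels" (480x640x3 uint8, red, green, blue), "depth" (480x640 float32, m along the optical axis (not along the pixel's ray), 0 where there is no reading), "fx", "fy", "cx", "cy" (pixels), "D" ([k1, k2, p1, p2, k3] as OpenCV has them; the pictures are not rectified), "R" (3x3) and "t" (3): a world point X has camera coordinates R X + t. Camera axes: x right, y down, z forward; pixel columns grow to the right and rows downward; lengths in m; the calibration is good to about 2 mm. A picture is of the moment at which its call begins.
- env.job_done(): hands the job in, once; it reports no verdict.
The state is a dict: "clock": time; "joints": joint angles; "qd": joint speeds; "tau": joint torques, N m; "tool_pos": TCP position; "ee_rot": TCP orientation; "force": force on the tool from outside, world axes, zero at the start; "torque": the same for the moment, N m; "grip_width": finger opening in m.
Only numpy, scipy, OpenCV 4.12 (cv2) and the standard library are available. Lean on these libraries where they do the work, as an engineer would, in place of code of your own. Each camera call takes 0.05 s, during which the arm holds its last target. There are 200 camera calls.

## Working session

There is one attempt and no reset: what is moved stays moved. The work goes in short steps, Python scripts to look and compute and a tool call to move; the robot and the scene stay as the last step left them, time stands still between calls to the robot, and variables do not carry over. Pictures are saved under pics/ and viewed, about 8 in all and at most 12, crops included, and the job is handed in when it is done.

Besides the shell and the picture viewer there is one more tool, called after "Call:" by a JSON object that holds its "method" and its "body". apply_moves: Moves the arm, as the interface text tells. Its arguments: {"type":"object","properties":{"moves":{"type":"array"},"claw":{"type":"number"},"grip_force":{"type":"number"}},"required":["moves"]}

```bash
mkdir -p pics; ls; cat > h.py <<'E'
import numpy as np, cv2, pickle
from plant import env
def snap(n,f):
    im=env.get_image(n); pickle.dump(im,open(f'pics/{f}.pkl','wb'))
    cv2.imwrite(f'pics/{f}.png',im['pixels'][:,:,::-1]); return im
def load(f): return pickle.load(open(f'pics/{f}.pkl','rb'))
def ray(im,u,v):
    K=np.array([[im['fx'],0,im['cx']],[0,im['fy'],im['cy']],[0,0,1]])
    p=cv2.undistortPoints(np.array([[[u,v]]],float),K,np.array(im['D']))[0,0]
    R=np.array(im['R']);t=np.array(im['t'])
    return -R.T@t, R.T@np.array([p[0],p[1],1])
def onz(im,u,v,z=0):
    c,d=ray(im,u,v); return c+d*(z-c[2])/d[2]
def dep(im,u,v):
    c,d=ray(im,u,v); return c+d*im['depth'][int(round(v)),int(round(u))]
def crop(im,f,x0,y0,x1,y1,s):
    cv2.imwrite(f'pics/{f}.png',cv2.resize(im['pixels'][y0:y1,x0:x1,::-1],None,fx=s,fy=s,interpolation=cv2.INTER_CUBIC))
E
python3 - <<'E'
from h import *
print(env.state())
snap('top','top0');snap('scene','sc0')
E
```

```text
pics
{'clock': 0.0, 'joints': array([ 1.07592920e+00,  2.45853690e-01,  1.55905452e+00, -2.93934928e-05,
        1.33869564e+00, -1.74112216e-01]), 'qd': array([ 0.00022241,  0.00034512,  0.00097657, -0.00160511,  0.00075911,
       -0.00092181]), 'tau': array([-8.08230197e-04, -4.29498518e+01, -3.26134944e+01, -1.78245864e-04,
        5.28417702e-03,  1.58139255e-05]), 'tool_pos': array([0.20467763, 0.61635478, 0.24413319]), 'ee_rot': array([[ 3.15275693e-01,  9.48999669e-01, -9.29971813e-04],
       [ 9.48998048e-01, -3.15276902e-01, -1.78349936e-03],
       [-1.98573893e-03, -3.20247439e-04, -9.99997977e-01]]), 'force': array([-0.25524678, -0.61177923,  0.39333339]), 'torque': array([-0.01662481, -0.04665061, -0.01512408]), 'grip_width': 0.085244366154259}
```

View pics/top0.png

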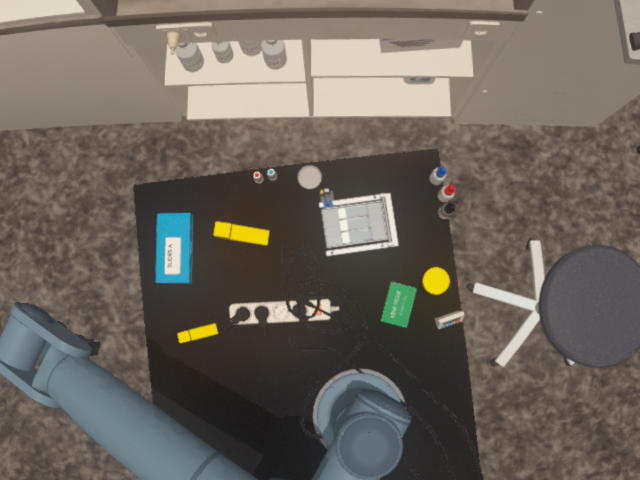

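View pics/sc0.png

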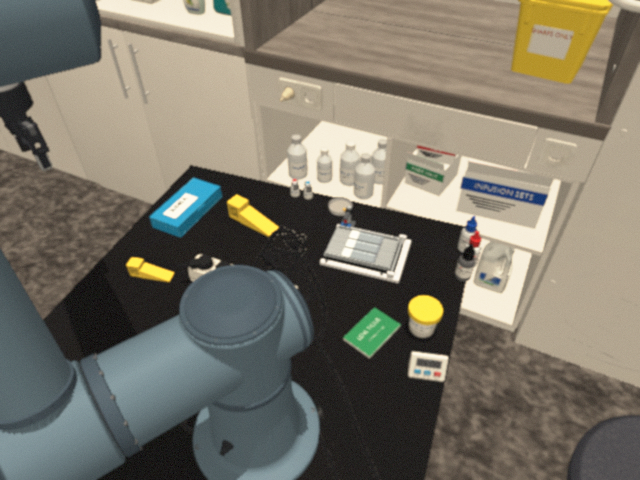

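The top view shows two yellow wedges: one at (242,233), longer, and one at (198,333), smaller. The larger one at (242,233) fits the description. The tray is at (358,225), with its front edge on the left at about x=322 and the gauge at (326,198). I'll confirm this in an enlarged crop.

```bash
python3 - <<'E'
from h import *
im=load('top0'); crop(im,'c0',205,160,405,270,4)
pts=dict(bigL=(214,233),bigR=(269,240),smL=(179,337),smR=(217,329))
for k,p in pts.items(): print(k,onz(im,*p,0.01).round(4))
d=im['depth']; print(d[233,242],d[260,290],d.min())
E
```

```text
bigL [0.4563 0.3611 0.01  ]
bigR [0.437  0.2212 0.01  ]
smL [0.1949 0.4484 0.01  ]
smR [0.2152 0.3517 0.01  ]
1.4454081 1.3814117 0.0
```

View pics/c0.png

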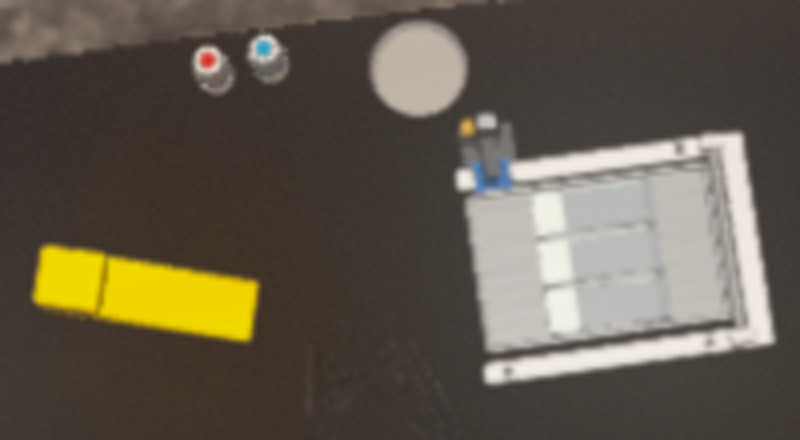

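The crop confirms that the larger wedge has its grip block on the left (crop 35–105, 245–312) and its toe on the right, at about (254,311). The tray's front edge runs from (465,197) to (487,355), with the blue ear and gauge at (490,165).

```bash
python3 - <<'E'
from h import *
im=load('top0')
f=lambda a,b,z: onz(im,205+(a+.5)/4-.5,160+(b+.5)/4-.5,z)
P=dict(toe1=(259,282,.005),toe2=(249,341,.005),bk1=(42,245,.05),bk2=(34,303,.05),st1=(107,254,.05),st2=(98,314,.05),
 ed1=(465,197,.018),ed2=(487,355,.018),r1=(456,172,.01),r2=(488,384,.01),r3=(742,132,.01),r4=(775,343,.01),post=(486,120,.054))
W={k:f(*p) for k,p in P.items()}
for k,w in W.items(): print(k,w.round(4))
m=(W['ed1']+W['ed2'])/2; print('mouth',m)
toe=(W['toe1']+W['toe2'])/2; bk=(W['bk1']+W['bk2'])/2; d=(toe-bk)[:2];print('len',np.linalg.norm(d),'ang',np.arctan2(d[1],d[0]))
for a,b in(('r1','r3'),('r2','r4')):
  d=(W[b]-W[a])[:2];print('in ang',np.arctan2(d[1],d[0]),np.linalg.norm(d))
for a,b in(('r2','r1'),('r4','r3'),('ed2','ed1')):
  d=(W[b]-W[a])[:2];print('edge ang-90',np.arctan2(d[1],d[0])-np.pi/2,np.linalg.norm(d))
E
```

```text
toe1 [0.4627 0.2208 0.005 ]
toe2 [0.4253 0.2271 0.005 ]
bk1 [0.4809 0.3508 0.05  ]
bk2 [0.4449 0.3553 0.05  ]
st1 [0.4748 0.3102 0.05  ]
st2 [0.4377 0.3154 0.05  ]
ed1 [0.5134 0.0903 0.018 ]
ed2 [0.4136 0.0774 0.018 ]
r1 [0.5309 0.0959 0.01  ]
r2 [0.3962 0.077  0.01  ]
r3 [ 0.5551 -0.0856  0.01  ]
r4 [ 0.4202 -0.1032  0.01  ]
post [0.5548 0.0765 0.054 ]
mouth [0.46346601 0.08382778 0.018     ]
len 0.13046309568628447 ang -1.7160899283229498
in ang -1.438229967685783 0.18311643166322675
in ang -1.4384895920531804 0.181758224376756
edge ang-90 -1.4311882218426513 0.13594971343805365
edge ang-90 -1.4411778787226004 0.13599412260792562
edge ang-90 -1.4427602516231761 0.1005942979615503
```

```bash
cat >> h.py <<'E'
from scipy.spatial.transform import Rotation as Ro
def plan(pos,yaw,n,dec=2):
    """rows (cm/rad, rounded) from measured pose to pos with tool down, tool x at world yaw"""
    s=env.state(); p=np.array(s['tool_pos']); R=np.array(s['ee_rot'])
    c,q=np.cos(yaw),np.sin(yaw); Rt=np.array([[c,q,0],[q,-c,0],[0,0,-1.]])
    print('at',p.round(4),'F',np.round(s['force'],1),'w',round(s['grip_width'],4),'t',round(s['clock'],2))
    st=np.array(pos)-p
    for i in range(n):
        d=R.T@(pos-p)/(n-i)*100; w=Ro.from_matrix(R.T@Rt).as_rotvec()/(n-i)
        d=d.round(dec); w=w.round(3)
        print('{"x":%g,"y":%g,"z":%g,"rx":%g,"ry":%g,"rz":%g},'%(*d,*w))
        p=p+R@d/100; R=R@Ro.from_rotvec(w).as_matrix()
E
python3 -c "
from h import *
plan(np.array([.4599,.3328,.20]),-.145,10)"
```

```text
at [0.2047 0.6164 0.2443] F [-0.2 -0.8 -0.5] w 0.0854 t 0.1
{"x":-1.89,"y":3.32,"z":0.45,"rx":0,"ry":0,"rz":0.139},
{"x":-1.41,"y":3.54,"z":0.44,"rx":0,"ry":0,"rz":0.14},
{"x":-0.9,"y":3.71,"z":0.45,"rx":0,"ry":0,"rz":0.139},
{"x":-0.38,"y":3.8,"z":0.44,"rx":0,"ry":0,"rz":0.14},
{"x":0.16,"y":3.81,"z":0.45,"rx":0,"ry":0,"rz":0.139},
{"x":0.68,"y":3.75,"z":0.44,"rx":0,"ry":0,"rz":0.14},
{"x":1.2,"y":3.62,"z":0.45,"rx":0,"ry":0,"rz":0.139},
{"x":1.69,"y":3.42,"z":0.44,"rx":0.001,"ry":0,"rz":0.14},
{"x":2.15,"y":3.15,"z":0.44,"rx":0,"ry":0.001,"rz":0.139},
{"x":2.57,"y":2.82,"z":0.45,"rx":0.001,"ry":0,"rz":0.14},
```

Call:
{"method": "apply_moves", "body": {"moves": [{"x": -1.89,"y": 3.32,"z": 0.45,"rz": 0.14},{"x": -1.41,"y": 3.54,"z": 0.45,"rz": 0.14},{"x": -0.9,"y": 3.71,"z": 0.45,"rz": 0.14},{"x": -0.38,"y": 3.8,"z": 0.45,"rz": 0.14},{"x": 0.16,"y": 3.81,"z": 0.45,"rz": 0.14}], "claw": 1}}

```text
invalid input
```

Call:
{"method": "apply_moves", "body": {"moves": [{"x": 0.68,"y": 3.75,"z": 0.45,"rz": 0.14},{"x": 1.2,"y": 3.62,"z": 0.45,"rz": 0.14},{"x": 1.69,"y": 3.42,"z": 0.45,"rz": 0.14},{"x": 2.15,"y": 3.15,"z": 0.45,"rz": 0.14},{"x": 2.57,"y": 2.82,"z": 0.45,"rz": 0.14}]}}

```text
invalid input
```

```bash
python3 -c "
from h import *
snap('wrist','w0')
plan(np.array([.4599,.3328,.10]),-.145,2)"
```

```text
at [0.2048 0.6165 0.2444] F [ 0.6 -0.2 -1.4] w 0.0855 t 0.15
{"x":-9.43,"y":16.58,"z":7.23,"rx":0,"ry":0.001,"rz":0.698},
{"x":3.43,"y":18.76,"z":7.23,"rx":0.001,"ry":0,"rz":0.697},
```

View pics/w0.png

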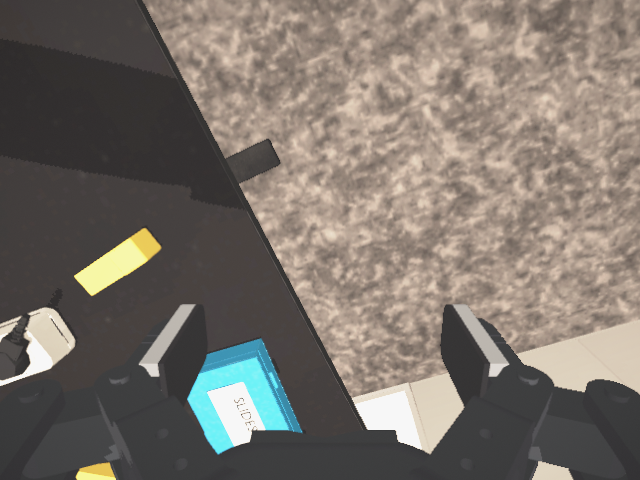

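Both calls were refused, and this picture is still from the start pose with the small wedge at (118,262). Each row probably needs all six keys.

Call:
{"method": "apply_moves", "body": {"moves": [{"x": -1.89,"y": 3.32,"z": 0.45,"rx": 0,"ry": 0,"rz": 0.14},{"x": -1.41,"y": 3.54,"z": 0.45,"rx": 0,"ry": 0,"rz": 0.14},{"x": -0.9,"y": 3.71,"z": 0.45,"rx": 0,"ry": 0,"rz": 0.14},{"x": -0.38,"y": 3.8,"z": 0.45,"rx": 0,"ry": 0,"rz": 0.14},{"x": 0.16,"y": 3.81,"z": 0.45,"rx": 0,"ry": 0,"rz": 0.14}], "claw": 1, "grip_force": 40}}

```text
clock: 0.78
tool_pos: [0.333, 0.4737, 0.2223]
ee_rot: [[0.855, 0.519, -0.0], [0.519, -0.855, -0.0], [-0.0, 0.0, -1.0]]
force: [0.1, -0.1, 0.6]
grip_width: 0.0853
```

Call:
{"method": "apply_moves", "body": {"moves": [{"x": 0.68,"y": 3.75,"z": 0.45,"rx": 0,"ry": 0,"rz": 0.14},{"x": 1.2,"y": 3.62,"z": 0.45,"rx": 0,"ry": 0,"rz": 0.14},{"x": 1.69,"y": 3.42,"z": 0.45,"rx": 0,"ry": 0,"rz": 0.14},{"x": 2.15,"y": 3.15,"z": 0.45,"rx": 0,"ry": 0,"rz": 0.14},{"x": 2.57,"y": 2.82,"z": 0.45,"rx": 0,"ry": 0,"rz": 0.14}]}}

```text
clock: 1.4
tool_pos: [0.46, 0.3316, 0.1999]
ee_rot: [[0.988, -0.154, -0.0], [-0.154, -0.988, -0.0], [-0.0, 0.0, -1.0]]
force: [-0.5, -0.0, -0.3]
grip_width: 0.0855
```

```bash
python3 -c "
from h import *
snap('wrist','w1')
plan(np.array([.4599,.3328,.08]),-.145,3)"
```

```text
at [0.4624 0.3287 0.1993] F [ 2.2 -3.4 -0.8] w 0.0854 t 1.45
{"x":-0.11,"y":-0.13,"z":3.98,"rx":0.001,"ry":-0,"rz":-0.005},
{"x":-0.11,"y":-0.13,"z":3.98,"rx":0.001,"ry":-0,"rz":-0.005},
{"x":-0.1,"y":-0.12,"z":3.97,"rx":0,"ry":-0.001,"rz":-0.006},
```

View pics/w1.png

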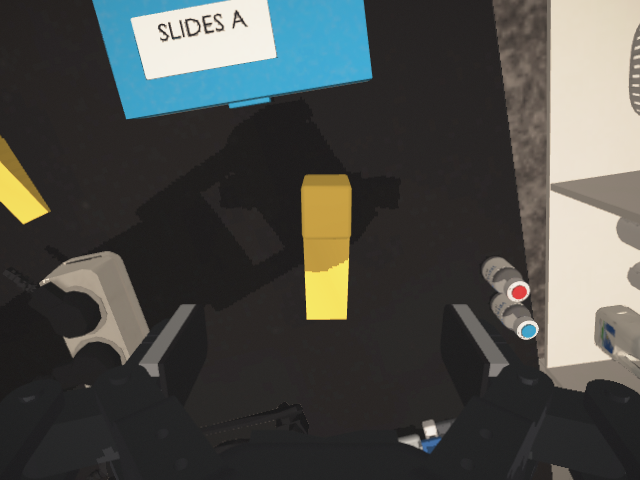

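The wrist view shows the wedge straight along the image, with its toe edge at (307–347, 319) and its step edge at (303–351, 237). Nothing stands near the jaws.

```bash
python3 -c "
from h import *
im=load('w1')
a=onz(im,307,319,.005);b=onz(im,347,319,.005);c=onz(im,303,237,.05);d=onz(im,351,237,.05)
print(a,b,c,d); toe=(a+b)/2; st=(c+d)/2; u=(toe-st)[:2]; print(np.linalg.norm(u),np.arctan2(u[1],u[0]),np.arctan2((a-b)[1],(a-b)[0]),np.arctan2((d-c)[1],(d-c)[0]))
u/=np.linalg.norm(u); print(toe[:2]-.11*u, st[:2]-.02*u)
plan(np.array([.4599,.3328,.08]),-.145,3)
"
```

```text
[0.42978    0.22899042 0.005     ] [0.46536554 0.22345531 0.005     ] [0.44398552 0.32026606 0.05      ] [0.47839318 0.31491382 0.05      ]
0.09237614977101027 -1.718739013547222 2.9872853023543757 -0.15431694834835794
[0.46378717 0.33502127] [0.46413742 0.33737146]
at [0.4624 0.3287 0.1993] F [ 2.2 -3.4 -0.8] w 0.0854 t 1.45
{"x":-0.11,"y":-0.13,"z":3.98,"rx":0.001,"ry":-0,"rz":-0.005},
{"x":-0.11,"y":-0.13,"z":3.98,"rx":0.001,"ry":-0,"rz":-0.005},
{"x":-0.1,"y":-0.12,"z":3.97,"rx":0,"ry":-0.001,"rz":-0.006},
```

Call:
{"method": "apply_moves", "body": {"moves": [{"x": 0.1,"y": -0.05,"z": 4,"rx": 0,"ry": 0,"rz": 0},{"x": 0.1,"y": -0.05,"z": 4,"rx": 0,"ry": 0,"rz": 0},{"x": 0,"y": 0,"z": 4,"rx": 0,"ry": 0,"rz": 0},{"x": 0,"y": 0,"z": 0,"rx": 0,"ry": 0,"rz": 0},{"x": 0,"y": 0,"z": 0,"rx": 0,"ry": 0,"rz": 0}]}}

```text
clock: 2.08
tool_pos: [0.4624, 0.3338, 0.0817]
ee_rot: [[0.989, -0.149, 0.002], [-0.149, -0.989, 0.001], [0.002, -0.001, -1.0]]
force: [-1.1, 0.3, 1.1]
grip_width: 0.0856
```

```bash
python3 -c "
from h import *
snap('wrist','w2');im=load('w2')
plan(np.array([.462,.334,.025]),-.148,3)"
```

```text
at [0.4629 0.3341 0.0824] F [-0.2  0.5 -0.2] w 0.0853 t 2.12
{"x":-0.03,"y":0.01,"z":1.91,"rx":-0.001,"ry":-0.001,"rz":-0.001},
{"x":-0.04,"y":0.01,"z":1.92,"rx":-0,"ry":-0.001,"rz":-0},
{"x":-0.03,"y":0.01,"z":1.91,"rx":-0.001,"ry":-0.001,"rz":-0.001},
```

View pics/w2.png

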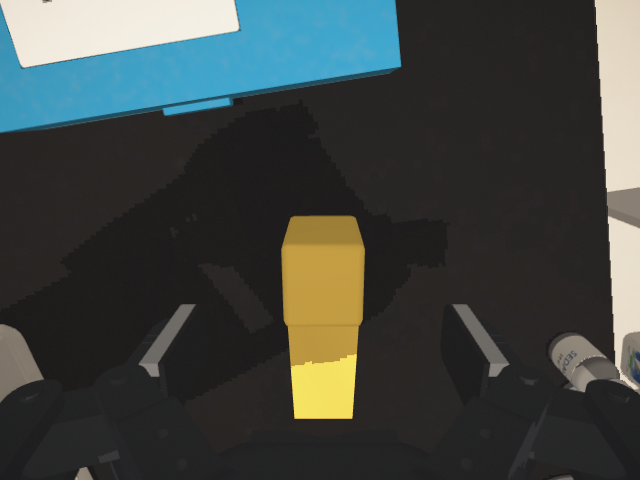

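The block's top face spans (283–363, 248) at the back and (286–361, 324) at the front, centred between the pads.

```bash
python3 -c "
from h import *
im=load('w2')
q=[onz(im,*p,.05) for p in((283,248),(363,248),(286,324),(361,324))]
c=np.mean(q,axis=0);u=(q[2]+q[3]-q[0]-q[1])[:2];print(np.array(q).round(4),c,np.arctan2(u[1],u[0]),np.linalg.norm(u)/2)"
```

```text
[[0.4494 0.3562 0.05  ]
 [0.4828 0.3511 0.05  ]
 [0.4442 0.3204 0.05  ]
 [0.4775 0.3153 0.05  ]] [0.46348628 0.33573873 0.05      ] -1.7144354999203135 0.0361987643057711
```

Call:
{"method": "apply_moves", "body": {"moves": [{"x": 0,"y": 0,"z": 2,"rx": 0,"ry": 0,"rz": 0},{"x": 0,"y": 0,"z": 2,"rx": 0,"ry": 0,"rz": 0},{"x": 0,"y": 0,"z": 1.6,"rx": 0,"ry": 0,"rz": 0},{"x": 0,"y": 0,"z": 0,"rx": 0,"ry": 0,"rz": 0},{"x": 0,"y": 0,"z": 0,"rx": 0,"ry": 0,"rz": 0}]}}

```text
clock: 2.75
tool_pos: [0.4618, 0.3335, 0.0244]
ee_rot: [[0.989, -0.149, 0.0], [-0.149, -0.989, 0.0], [0.0, -0.0, -1.0]]
force: [0.1, 0.4, -0.3]
grip_width: 0.0852
```

Call:
{"method": "apply_moves", "body": {"moves": [{"x": 0,"y": 0,"z": 0,"rx": 0,"ry": 0,"rz": 0},{"x": 0,"y": 0,"z": 0,"rx": 0,"ry": 0,"rz": 0},{"x": 0,"y": 0,"z": 0,"rx": 0,"ry": 0,"rz": 0},{"x": 0,"y": 0,"z": 0,"rx": 0,"ry": 0,"rz": 0},{"x": 0,"y": 0,"z": 0,"rx": 0,"ry": 0,"rz": 0}], "claw": 0, "grip_force": 40}}

```text
clock: 3.38
tool_pos: [0.462, 0.3335, 0.0248]
ee_rot: [[0.989, -0.149, 0.001], [-0.149, -0.989, 0.0], [0.001, -0.001, -1.0]]
force: [1.0, 0.5, 3.2]
grip_width: 0.0353
```

```bash
python3 -c "
from h import *
plan(np.array([.4457,.2176,.045]),.1323,5)"
```

```text
at [0.462  0.3335 0.0248] F [1.  0.5 3.2] w 0.0353 t 3.38
{"x":0.02,"y":2.34,"z":-0.41,"rx":-0,"ry":-0,"rz":-0.056},
{"x":-0.11,"y":2.34,"z":-0.4,"rx":-0,"ry":-0,"rz":-0.057},
{"x":-0.24,"y":2.33,"z":-0.41,"rx":-0,"ry":-0,"rz":-0.056},
{"x":-0.37,"y":2.31,"z":-0.4,"rx":-0,"ry":-0,"rz":-0.057},
{"x":-0.5,"y":2.29,"z":-0.41,"rx":-0,"ry":-0.001,"rz":-0.056},
```

Call:
{"method": "apply_moves", "body": {"moves": [{"x": 0,"y": 0,"z": -1,"rx": 0,"ry": 0,"rz": 0},{"x": 0,"y": 0,"z": -1,"rx": 0,"ry": 0,"rz": 0},{"x": 0,"y": 0,"z": 0,"rx": 0,"ry": 0,"rz": 0}]}}

```text
clock: 3.75
tool_pos: [0.4623, 0.3337, 0.0455]
ee_rot: [[0.989, -0.149, 0.002], [-0.149, -0.989, 0.001], [0.002, -0.001, -1.0]]
force: [0.3, -0.2, -2.6]
grip_width: 0.0358
```

Call:
{"method": "apply_moves", "body": {"moves": [{"x": 0.02,"y": 2.34,"z": 0,"rx": 0,"ry": 0,"rz": -0.056},{"x": -0.11,"y": 2.34,"z": 0,"rx": 0,"ry": 0,"rz": -0.057},{"x": -0.24,"y": 2.33,"z": 0,"rx": 0,"ry": 0,"rz": -0.056},{"x": -0.37,"y": 2.31,"z": 0,"rx": 0,"ry": 0,"rz": -0.057},{"x": -0.5,"y": 2.29,"z": 0,"rx": 0,"ry": 0,"rz": -0.056}]}}

```text
clock: 4.38
tool_pos: [0.4449, 0.2167, 0.0442]
ee_rot: [[0.991, 0.134, -0.0], [0.134, -0.991, -0.0], [-0.0, 0.0, -1.0]]
force: [0.3, 0.4, -1.2]
grip_width: 0.0353
```

Call:
{"method": "apply_moves", "body": {"moves": [{"x": 0,"y": 0,"z": 0,"rx": 0,"ry": 0,"rz": 0},{"x": 0,"y": 0,"z": 1,"rx": 0,"ry": 0,"rz": 0},{"x": 0,"y": 0,"z": 0.9,"rx": 0,"ry": 0,"rz": 0},{"x": 0,"y": 0,"z": 0,"rx": 0,"ry": 0,"rz": 0},{"x": 0,"y": 0,"z": 0,"rx": 0,"ry": 0,"rz": 0}]}}

```text
clock: 5.0
tool_pos: [0.4449, 0.2177, 0.0247]
ee_rot: [[0.991, 0.132, -0.001], [0.132, -0.991, -0.0], [-0.001, 0.0, -1.0]]
force: [-0.0, 0.3, -1.5]
grip_width: 0.0355
```

```bash
python3 -c "
from h import *
plan(np.array([.4457,.2176,.025]),.1323,1)
im=snap('top','t2'); crop(im,'c2',235,170,405,270,4)"
```

```text
at [0.4449 0.2177 0.0247] F [-0.   0.3 -1.5] w 0.0355 t 5.0
{"x":0.08,"y":0.02,"z":-0.03,"rx":0,"ry":0.001,"rz":0},
```

View pics/c2.png

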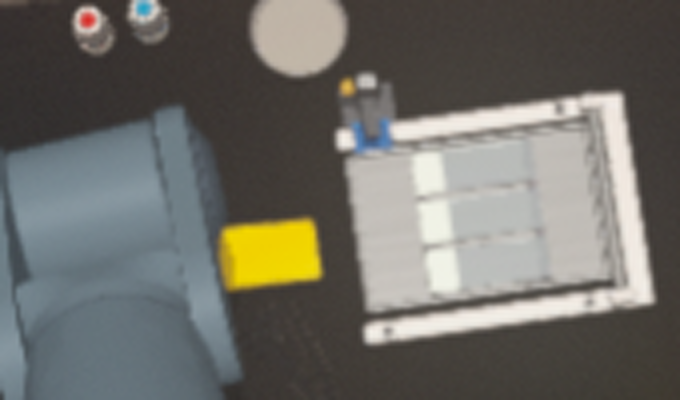

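The wedge now points at the tray, with its toe corners at crop (315,219) and (322,277). The tray edge runs from (345,157) to (367,312). I'll compute the lateral error.

```bash
python3 -c "
from h import *
im=load('t2')
f=lambda a,b,z: onz(im,235+(a+.5)/4-.5,170+(b+.5)/4-.5,z)
a,b=f(315,219,.005),f(322,277,.005); e1,e2=f(345,157,.018),f(367,312,.018)
toe=(a+b)/2; m=(e1+e2)/2; u=np.array([.1319,-.9913]);v=np.array([.9913,.1319])
print(toe,m,(toe-m)[:2]@u,(toe-m)[:2]@v, np.linalg.norm(a-b), np.arctan2((a-b)[1],(a-b)[0]), np.arctan2((e1-e2)[1],(e1-e2)[0]))
r=[f(345,125,.01),f(367,343,.01)]; r=(r[0]+r[1])/2; print('rail mid',r,(toe-r)[:2]@v)
print((toe[:2]-np.array(env.state()['tool_pos'])[:2])@u,(toe[:2]-np.array(env.state()['tool_pos'])[:2])@v)
"
```

```text
[0.45775392 0.10756716 0.005     ] [0.46440406 0.08381887 0.018     ] -0.024418834552827763 -0.0034598825548316876 0.03713070800495454 0.11200508067446269 0.13064129532769336
rail mid [0.46608908 0.08388421 0.01      ] -0.005138870181253564
0.11083693981532712 -0.001799748878357446
```

Call:
{"method": "apply_moves", "body": {"moves": [{"x": 0.4,"y": 0.6,"z": 0,"rx": 0,"ry": 0,"rz": 0.01},{"x": 0,"y": 1,"z": 0,"rx": 0,"ry": 0,"rz": 0.01},{"x": 0,"y": 1,"z": 0,"rx": 0,"ry": 0,"rz": 0},{"x": 0,"y": 0.4,"z": 0,"rx": 0,"ry": 0,"rz": 0},{"x": 0,"y": 0,"z": 0,"rx": 0,"ry": 0,"rz": 0}]}}

```text
clock: 5.68
tool_pos: [0.4529, 0.1877, 0.0253]
ee_rot: [[0.994, 0.111, 0.0], [0.111, -0.994, 0.0], [0.0, -0.0, -1.0]]
force: [-0.4, 0.4, -1.2]
grip_width: 0.0352
```

Call:
{"method": "apply_moves", "body": {"moves": [{"x": 0,"y": 0,"z": 0,"rx": 0,"ry": 0,"rz": 0},{"x": 0,"y": 0,"z": 0,"rx": 0,"ry": 0,"rz": 0},{"x": 0,"y": 0,"z": 0,"rx": 0,"ry": 0,"rz": 0},{"x": 0,"y": 0,"z": 0,"rx": 0,"ry": 0,"rz": 0},{"x": 0,"y": 0,"z": 0,"rx": 0,"ry": 0,"rz": 0}], "claw": 1}}

```text
clock: 6.3
tool_pos: [0.4528, 0.1882, 0.0253]
ee_rot: [[0.994, 0.112, 0.0], [0.112, -0.994, 0.0], [0.0, -0.0, -1.0]]
force: [-0.4, 1.0, -0.4]
grip_width: 0.0858
```

Call:
{"method": "apply_moves", "body": {"moves": [{"x": 0,"y": -1.5,"z": 0,"rx": 0,"ry": 0,"rz": 0},{"x": 0,"y": -1.5,"z": 0,"rx": 0,"ry": 0,"rz": 0},{"x": 0,"y": -1.5,"z": 0,"rx": 0,"ry": 0,"rz": 0},{"x": 0,"y": -0.3,"z": 0,"rx": 0,"ry": 0,"rz": 0},{"x": 0,"y": 0,"z": 0,"rx": 0,"ry": 0,"rz": 0}]}}

```text
clock: 6.92
tool_pos: [0.4473, 0.2362, 0.0252]
ee_rot: [[0.994, 0.113, -0.0], [0.113, -0.994, -0.0], [-0.0, 0.0, -1.0]]
force: [-0.4, -0.0, -1.1]
grip_width: 0.0856
```

Call:
{"method": "apply_moves", "body": {"moves": [{"x": 0,"y": 0,"z": 0,"rx": 0,"ry": 0,"rz": 0},{"x": 0,"y": 0,"z": 0,"rx": 0,"ry": 0,"rz": 0},{"x": 0,"y": 0,"z": 0,"rx": 0,"ry": 0,"rz": 0},{"x": 0,"y": 0,"z": 0,"rx": 0,"ry": 0,"rz": 0},{"x": 0,"y": 0,"z": 0,"rx": 0,"ry": 0,"rz": 0}], "claw": 0}}

```text
clock: 7.55
tool_pos: [0.4474, 0.2358, 0.0253]
ee_rot: [[0.994, 0.112, -0.0], [0.112, -0.994, -0.0], [-0.0, 0.0, -1.0]]
force: [-0.7, 0.1, -0.5]
grip_width: -0.0001
```

```bash
python3 -c "
from h import *
im=snap('top','t3'); a=im; crop(im,'c3',245,185,405,265,4)
im=snap('wrist','w3')
A=cv2.imread('pics/c3.png');B=cv2.resize(cv2.imread('pics/w3.png'),(373,280));C=np.zeros((600,640,3),np.uint8);C[:320]=A;C[320:,:373]=B;cv2.imwrite('pics/m3.png',C)
print(env.state()['tool_pos'],env.state()['force'])"
```

```text
[0.44742651 0.23585515 0.02529026] [-0.504463    0.63416046  0.37200086]
```

View pics/m3.png

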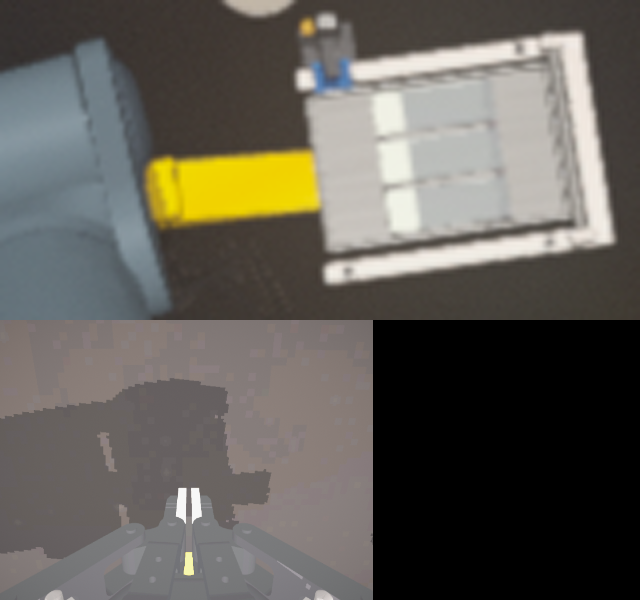

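The wedge lies flat with its toe just under the bar, at crop (315,180). It is about 3–4 mm off the middle at the bar (317,174) and nearly straight. The closed fingers stand behind its back face, so next I'll push from behind while watching the force.

Call:
{"method": "apply_moves", "body": {"moves": [{"x": 0,"y": 0.8,"z": 0,"rx": 0,"ry": 0,"rz": 0},{"x": 0,"y": 0.3,"z": 0,"rx": 0,"ry": 0,"rz": 0},{"x": 0,"y": 0.3,"z": 0,"rx": 0,"ry": 0,"rz": 0},{"x": 0,"y": 0.3,"z": 0,"rx": 0,"ry": 0,"rz": 0},{"x": 0,"y": 0,"z": 0,"rx": 0,"ry": 0,"rz": 0}]}}

```text
clock: 8.28
tool_pos: [0.4493, 0.2188, 0.0253]
ee_rot: [[0.994, 0.111, -0.0], [0.111, -0.994, -0.0], [-0.0, 0.0, -1.0]]
force: [0.1, 0.1, 0.3]
grip_width: 0.0001
```

Call:
{"method": "apply_moves", "body": {"moves": [{"x": 0,"y": 0.2,"z": 0,"rx": 0,"ry": 0,"rz": 0},{"x": 0,"y": 0.2,"z": 0,"rx": 0,"ry": 0,"rz": 0},{"x": 0,"y": 0.2,"z": 0,"rx": 0,"ry": 0,"rz": 0},{"x": 0,"y": 0,"z": 0,"rx": 0,"ry": 0,"rz": 0},{"x": 0,"y": 0,"z": 0,"rx": 0,"ry": 0,"rz": 0}]}}

```text
clock: 8.9
tool_pos: [0.45, 0.2129, 0.0253]
ee_rot: [[0.994, 0.112, -0.0], [0.112, -0.994, -0.0], [-0.0, 0.0, -1.0]]
force: [-0.1, 0.4, 0.6]
grip_width: -0.0002
```

Call:
{"method": "apply_moves", "body": {"moves": [{"x": 0,"y": 0.2,"z": 0,"rx": 0,"ry": 0,"rz": 0},{"x": 0,"y": 0.2,"z": 0,"rx": 0,"ry": 0,"rz": 0},{"x": 0,"y": 0.2,"z": 0,"rx": 0,"ry": 0,"rz": 0},{"x": 0,"y": 0,"z": 0,"rx": 0,"ry": 0,"rz": 0},{"x": 0,"y": 0,"z": 0,"rx": 0,"ry": 0,"rz": 0}]}}

```text
clock: 9.52
tool_pos: [0.4506, 0.2072, 0.0253]
ee_rot: [[0.994, 0.112, -0.0], [0.112, -0.994, 0.0], [0.0, -0.0, -1.0]]
force: [-0.5, 3.9, -0.3]
grip_width: 0.0002
```

Call:
{"method": "apply_moves", "body": {"moves": [{"x": 0.01,"y": 0.2,"z": 0,"rx": 0,"ry": 0,"rz": 0},{"x": 0,"y": 0.2,"z": 0,"rx": 0,"ry": 0,"rz": 0},{"x": 0,"y": 0,"z": 0,"rx": 0,"ry": 0,"rz": 0},{"x": 0,"y": 0,"z": 0,"rx": 0,"ry": 0,"rz": 0}]}}

```text
clock: 10.02
tool_pos: [0.4512, 0.2032, 0.0253]
ee_rot: [[0.994, 0.112, -0.0], [0.112, -0.994, 0.0], [-0.0, -0.0, -1.0]]
force: [-0.7, 3.8, 0.1]
grip_width: -0.0001
```

Call:
{"method": "apply_moves", "body": {"moves": [{"x": 0.01,"y": 0.2,"z": 0,"rx": 0,"ry": 0,"rz": 0},{"x": 0,"y": 0.2,"z": 0,"rx": 0,"ry": 0,"rz": 0},{"x": 0,"y": 0,"z": 0,"rx": 0,"ry": 0,"rz": 0},{"x": 0,"y": 0,"z": 0,"rx": 0,"ry": 0,"rz": 0}]}}

```text
clock: 10.52
tool_pos: [0.4517, 0.1991, 0.0253]
ee_rot: [[0.994, 0.112, -0.0], [0.112, -0.994, -0.0], [-0.0, 0.0, -1.0]]
force: [-0.6, 2.1, 0.2]
grip_width: -0.0002
```

Call:
{"method": "apply_moves", "body": {"moves": [{"x": 0.01,"y": 0.2,"z": 0,"rx": 0,"ry": 0,"rz": 0},{"x": 0,"y": 0.1,"z": 0,"rx": 0,"ry": 0,"rz": 0},{"x": 0,"y": 0,"z": 0,"rx": 0,"ry": 0,"rz": 0},{"x": 0,"y": 0,"z": 0,"rx": 0,"ry": 0,"rz": 0}]}}

```text
clock: 11.02
tool_pos: [0.4522, 0.1961, 0.0253]
ee_rot: [[0.994, 0.112, -0.0], [0.112, -0.994, -0.0], [-0.0, 0.0, -1.0]]
force: [0.1, 4.4, -0.7]
grip_width: -0.0002
```

```bash
python3 -c "
from h import *
im=snap('top','t4'); crop(im,'c4',245,185,405,265,4)
im=snap('scene','s4'); crop(im,'cs4',200,170,420,300,3)
C=np.zeros((600,660,3),np.uint8);C[:320,:640]=cv2.imread('pics/c4.png');B=cv2.imread('pics/cs4.png')[:280];C[320:]=B;cv2.imwrite('pics/m4.png',C)
print(env.state()['tool_pos'],env.state()['force'])"
```

```text
[0.45218772 0.19612374 0.02527903] [-1.00868351  3.73453583 -0.64050167]
```

View pics/m4.png

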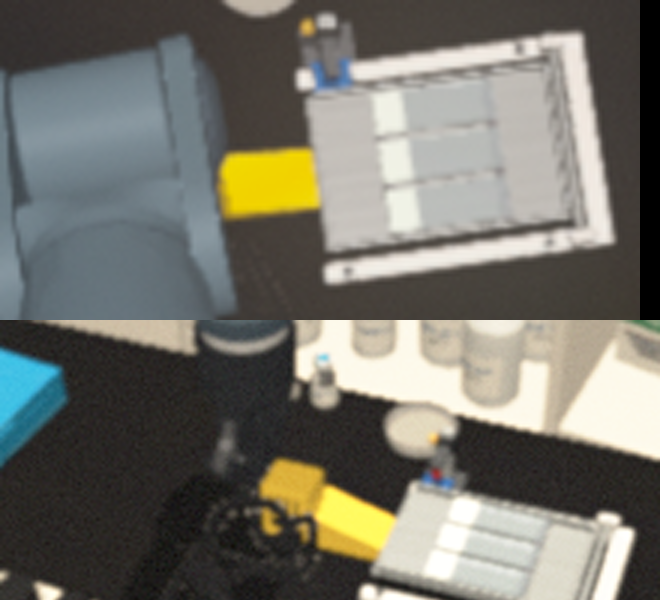

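The wedge is going in straight under the middle of the bar and the lifting push is about 4 N. By dead reckoning the toe is about 28–30 mm in, so from here I'll use 1 mm steps.

Call:
{"method": "apply_moves", "body": {"moves": [{"x": 0,"y": 0.1,"z": 0,"rx": 0,"ry": 0,"rz": 0},{"x": 0,"y": 0,"z": 0,"rx": 0,"ry": 0,"rz": 0},{"x": 0,"y": 0,"z": 0,"rx": 0,"ry": 0,"rz": 0}]}}

```text
clock: 11.5
tool_pos: [0.4523, 0.1951, 0.0253]
ee_rot: [[0.994, 0.112, -0.0], [0.112, -0.994, -0.0], [-0.0, 0.0, -1.0]]
force: [-1.1, 4.0, 0.7]
grip_width: 0.0001
```

Call:
{"method": "apply_moves", "body": {"moves": [{"x": 0,"y": 0.1,"z": 0,"rx": 0,"ry": 0,"rz": 0},{"x": 0,"y": 0,"z": 0,"rx": 0,"ry": 0,"rz": 0},{"x": 0,"y": 0,"z": 0,"rx": 0,"ry": 0,"rz": 0}]}}

```text
clock: 11.88
tool_pos: [0.4524, 0.1941, 0.0253]
ee_rot: [[0.994, 0.112, -0.0], [0.112, -0.994, -0.0], [-0.0, 0.0, -1.0]]
force: [-0.5, 3.9, -0.3]
grip_width: -0.0
```

Call:
{"method": "apply_moves", "body": {"moves": [{"x": 0,"y": 0.1,"z": 0,"rx": 0,"ry": 0,"rz": 0},{"x": 0,"y": 0,"z": 0,"rx": 0,"ry": 0,"rz": 0},{"x": 0,"y": 0,"z": 0,"rx": 0,"ry": 0,"rz": 0}]}}

```text
clock: 12.25
tool_pos: [0.4525, 0.1931, 0.0253]
ee_rot: [[0.994, 0.112, -0.0], [0.112, -0.994, -0.0], [-0.0, 0.0, -1.0]]
force: [-1.4, 4.6, -1.0]
grip_width: -0.0002
```

Call:
{"method": "apply_moves", "body": {"moves": [{"x": 0,"y": 0.1,"z": 0,"rx": 0,"ry": 0,"rz": 0},{"x": 0,"y": 0,"z": 0,"rx": 0,"ry": 0,"rz": 0},{"x": 0,"y": 0,"z": 0,"rx": 0,"ry": 0,"rz": 0}]}}

```text
clock: 12.62
tool_pos: [0.4526, 0.1921, 0.0253]
ee_rot: [[0.994, 0.112, -0.0], [0.112, -0.994, -0.0], [-0.0, 0.0, -1.0]]
force: [-0.5, 4.3, -0.4]
grip_width: -0.0004
```

Call:
{"method": "apply_moves", "body": {"moves": [{"x": 0,"y": 0.1,"z": 0,"rx": 0,"ry": 0,"rz": 0},{"x": 0,"y": 0,"z": 0,"rx": 0,"ry": 0,"rz": 0},{"x": 0,"y": 0,"z": 0,"rx": 0,"ry": 0,"rz": 0}]}}

```text
clock: 13.0
tool_pos: [0.4527, 0.1911, 0.0253]
ee_rot: [[0.994, 0.112, -0.0], [0.112, -0.994, -0.0], [-0.0, 0.0, -1.0]]
force: [-1.2, 4.3, -0.2]
grip_width: 0.0001
```

Call:
{"method": "apply_moves", "body": {"moves": [{"x": 0,"y": 0.1,"z": 0,"rx": 0,"ry": 0,"rz": 0},{"x": 0,"y": 0,"z": 0,"rx": 0,"ry": 0,"rz": 0},{"x": 0,"y": 0,"z": 0,"rx": 0,"ry": 0,"rz": 0}]}}

```text
clock: 13.38
tool_pos: [0.4528, 0.1901, 0.0253]
ee_rot: [[0.994, 0.112, -0.0], [0.112, -0.994, -0.0], [-0.0, 0.0, -1.0]]
force: [-0.4, 4.1, -0.2]
grip_width: -0.0002
```

Call:
{"method": "apply_moves", "body": {"moves": [{"x": 0,"y": 0.1,"z": 0,"rx": 0,"ry": 0,"rz": 0},{"x": 0,"y": 0,"z": 0,"rx": 0,"ry": 0,"rz": 0},{"x": 0,"y": 0,"z": 0,"rx": 0,"ry": 0,"rz": 0}]}}

```text
clock: 13.75
tool_pos: [0.453, 0.1891, 0.0253]
ee_rot: [[0.994, 0.112, -0.0], [0.112, -0.994, -0.0], [-0.0, 0.0, -1.0]]
force: [-0.1, 3.9, -0.3]
grip_width: 0.0001
```

Call:
{"method": "apply_moves", "body": {"moves": [{"x": 0,"y": 0.1,"z": 0,"rx": 0,"ry": 0,"rz": 0},{"x": 0,"y": 0,"z": 0,"rx": 0,"ry": 0,"rz": 0},{"x": 0,"y": 0,"z": 0,"rx": 0,"ry": 0,"rz": 0}]}}

```text
clock: 14.12
tool_pos: [0.4531, 0.1881, 0.0253]
ee_rot: [[0.994, 0.112, 0.0], [0.112, -0.994, -0.0], [0.0, 0.0, -1.0]]
force: [-0.1, 4.0, -0.4]
grip_width: -0.0001
```

Call:
{"method": "apply_moves", "body": {"moves": [{"x": 0,"y": 0.1,"z": 0,"rx": 0,"ry": 0,"rz": 0},{"x": 0,"y": 0,"z": 0,"rx": 0,"ry": 0,"rz": 0},{"x": 0,"y": 0,"z": 0,"rx": 0,"ry": 0,"rz": 0}]}}

```text
clock: 14.5
tool_pos: [0.4532, 0.1871, 0.0253]
ee_rot: [[0.994, 0.112, -0.0], [0.112, -0.994, -0.0], [-0.0, 0.0, -1.0]]
force: [-0.7, 3.3, 1.4]
grip_width: -0.0002
```

Call:
{"method": "apply_moves", "body": {"moves": [{"x": 0,"y": 0.1,"z": 0,"rx": 0,"ry": 0,"rz": 0},{"x": 0,"y": 0,"z": 0,"rx": 0,"ry": 0,"rz": 0},{"x": 0,"y": 0,"z": 0,"rx": 0,"ry": 0,"rz": 0}]}}

```text
clock: 14.88
tool_pos: [0.4533, 0.1862, 0.0253]
ee_rot: [[0.994, 0.112, -0.0], [0.112, -0.994, -0.0], [-0.0, 0.0, -1.0]]
force: [-0.4, 3.9, -0.6]
grip_width: -0.0001
```

Call:
{"method": "apply_moves", "body": {"moves": [{"x": 0,"y": 0.1,"z": 0,"rx": 0,"ry": 0,"rz": 0},{"x": 0,"y": 0,"z": 0,"rx": 0,"ry": 0,"rz": 0},{"x": 0,"y": 0,"z": 0,"rx": 0,"ry": 0,"rz": 0}]}}

```text
clock: 15.25
tool_pos: [0.4534, 0.1851, 0.0253]
ee_rot: [[0.994, 0.112, -0.0], [0.112, -0.994, -0.0], [-0.0, 0.0, -1.0]]
force: [-1.3, 3.6, -0.2]
grip_width: 0.0
```

Call:
{"method": "apply_moves", "body": {"moves": [{"x": 0,"y": 0.1,"z": 0,"rx": 0,"ry": 0,"rz": 0},{"x": 0,"y": 0,"z": 0,"rx": 0,"ry": 0,"rz": 0},{"x": 0,"y": 0,"z": 0,"rx": 0,"ry": 0,"rz": 0}]}}

```text
clock: 15.62
tool_pos: [0.4535, 0.1841, 0.0253]
ee_rot: [[0.994, 0.112, -0.0], [0.112, -0.994, -0.0], [-0.0, 0.0, -1.0]]
force: [-1.2, 4.2, -0.5]
grip_width: 0.0001
```

Call:
{"method": "apply_moves", "body": {"moves": [{"x": 0,"y": 0.1,"z": 0,"rx": 0,"ry": 0,"rz": 0},{"x": 0,"y": 0,"z": 0,"rx": 0,"ry": 0,"rz": 0},{"x": 0,"y": 0,"z": 0,"rx": 0,"ry": 0,"rz": 0}]}}

```text
clock: 16.0
tool_pos: [0.4537, 0.1832, 0.0253]
ee_rot: [[0.994, 0.112, 0.0], [0.112, -0.994, -0.0], [-0.0, 0.0, -1.0]]
force: [0.4, 3.5, -0.4]
grip_width: -0.0002
```

Call:
{"method": "apply_moves", "body": {"moves": [{"x": 0,"y": 0.1,"z": 0,"rx": 0,"ry": 0,"rz": 0},{"x": 0,"y": 0,"z": 0,"rx": 0,"ry": 0,"rz": 0},{"x": 0,"y": 0,"z": 0,"rx": 0,"ry": 0,"rz": 0}]}}

```text
clock: 16.38
tool_pos: [0.4537, 0.1822, 0.0253]
ee_rot: [[0.994, 0.112, -0.0], [0.112, -0.994, -0.0], [-0.0, 0.0, -1.0]]
force: [-0.2, 4.0, -0.9]
grip_width: 0.0002
```

Call:
{"method": "apply_moves", "body": {"moves": [{"x": 0,"y": 0.1,"z": 0,"rx": 0,"ry": 0,"rz": 0},{"x": 0,"y": 0,"z": 0,"rx": 0,"ry": 0,"rz": 0},{"x": 0,"y": 0,"z": 0,"rx": 0,"ry": 0,"rz": 0}]}}

```text
clock: 16.75
tool_pos: [0.4539, 0.1812, 0.0253]
ee_rot: [[0.994, 0.112, -0.0], [0.112, -0.994, -0.0], [-0.0, 0.0, -1.0]]
force: [-0.9, 3.2, -0.2]
grip_width: -0.0001
```

Call:
{"method": "apply_moves", "body": {"moves": [{"x": 0,"y": 0.1,"z": 0,"rx": 0,"ry": 0,"rz": 0},{"x": 0,"y": 0,"z": 0,"rx": 0,"ry": 0,"rz": 0},{"x": 0,"y": 0,"z": 0,"rx": 0,"ry": 0,"rz": 0}]}}

```text
clock: 17.12
tool_pos: [0.454, 0.1802, 0.0253]
ee_rot: [[0.994, 0.112, -0.0], [0.112, -0.994, -0.0], [-0.0, 0.0, -1.0]]
force: [-0.7, 3.5, -1.6]
grip_width: -0.0002
```

```bash
python3 -c "
from h import *
im=snap('top','t5'); crop(im,'c5',245,185,405,265,4)
im=snap('scene','s5'); crop(im,'cs5',280,190,420,290,4)
cv2.imwrite('pics/m5.png',np.vstack([cv2.imread('pics/c5.png')[:,:560],cv2.imread('pics/cs5.png')[:280]]))
print(env.state()['tool_pos'],env.state()['force'])"
```

```text
[0.45397613 0.18020429 0.0252826 ] [ 0.72902873  3.26203865 -1.33034345]
```

View pics/m5.png

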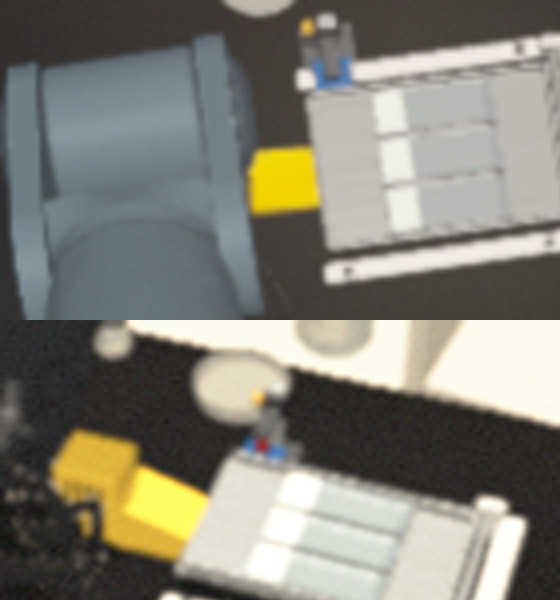

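The tray has clearly risen and the wedge is straight. The red nose at (262,444) in the lower crop is close to the blue ear. I'll continue in 1 mm steps.

Call:
{"method": "apply_moves", "body": {"moves": [{"x": 0,"y": 0.1,"z": 0,"rx": 0,"ry": 0,"rz": 0},{"x": 0,"y": 0,"z": 0,"rx": 0,"ry": 0,"rz": 0},{"x": 0,"y": 0,"z": 0,"rx": 0,"ry": 0,"rz": 0}]}}

```text
clock: 17.6
tool_pos: [0.4541, 0.1792, 0.0253]
ee_rot: [[0.994, 0.112, 0.0], [0.112, -0.994, -0.0], [-0.0, 0.0, -1.0]]
force: [0.7, 3.4, -0.3]
grip_width: 0.0003
```

Call:
{"method": "apply_moves", "body": {"moves": [{"x": 0,"y": 0.1,"z": 0,"rx": 0,"ry": 0,"rz": 0},{"x": 0,"y": 0,"z": 0,"rx": 0,"ry": 0,"rz": 0},{"x": 0,"y": 0,"z": 0,"rx": 0,"ry": 0,"rz": 0}]}}

```text
clock: 17.98
tool_pos: [0.4542, 0.1782, 0.0253]
ee_rot: [[0.994, 0.112, -0.0], [0.112, -0.994, -0.0], [-0.0, 0.0, -1.0]]
force: [0.2, 3.5, -1.3]
grip_width: 0.0
```

Call:
{"method": "apply_moves", "body": {"moves": [{"x": 0,"y": 0.1,"z": 0,"rx": 0,"ry": 0,"rz": 0},{"x": 0,"y": 0,"z": 0,"rx": 0,"ry": 0,"rz": 0},{"x": 0,"y": 0,"z": 0,"rx": 0,"ry": 0,"rz": 0}]}}

```text
clock: 18.35
tool_pos: [0.4543, 0.1772, 0.0253]
ee_rot: [[0.994, 0.112, -0.0], [0.112, -0.994, -0.0], [-0.0, 0.0, -1.0]]
force: [-0.9, 3.2, -1.0]
grip_width: 0.0001
```

Call:
{"method": "apply_moves", "body": {"moves": [{"x": 0,"y": 0.1,"z": 0,"rx": 0,"ry": 0,"rz": 0},{"x": 0,"y": 0,"z": 0,"rx": 0,"ry": 0,"rz": 0},{"x": 0,"y": 0,"z": 0,"rx": 0,"ry": 0,"rz": 0}]}}

```text
clock: 18.73
tool_pos: [0.4544, 0.1762, 0.0253]
ee_rot: [[0.994, 0.112, -0.0], [0.112, -0.994, -0.0], [-0.0, 0.0, -1.0]]
force: [-0.8, 2.4, -0.7]
grip_width: -0.0
```

Call:
{"method": "apply_moves", "body": {"moves": [{"x": 0,"y": 0.1,"z": 0,"rx": 0,"ry": 0,"rz": 0},{"x": 0,"y": 0,"z": 0,"rx": 0,"ry": 0,"rz": 0},{"x": 0,"y": 0,"z": 0,"rx": 0,"ry": 0,"rz": 0}]}}

```text
clock: 19.1
tool_pos: [0.4545, 0.1752, 0.0253]
ee_rot: [[0.994, 0.112, -0.0], [0.112, -0.994, -0.0], [-0.0, 0.0, -1.0]]
force: [0.4, 4.2, -1.4]
grip_width: -0.0
```

Call:
{"method": "apply_moves", "body": {"moves": [{"x": 0,"y": 0.1,"z": 0,"rx": 0,"ry": 0,"rz": 0},{"x": 0,"y": 0,"z": 0,"rx": 0,"ry": 0,"rz": 0},{"x": 0,"y": 0,"z": 0,"rx": 0,"ry": 0,"rz": 0}]}}

```text
clock: 19.48
tool_pos: [0.4546, 0.1743, 0.0253]
ee_rot: [[0.994, 0.112, -0.0], [0.112, -0.994, 0.0], [-0.0, -0.0, -1.0]]
force: [-1.2, 4.1, -1.4]
grip_width: -0.0003
```

Call:
{"method": "apply_moves", "body": {"moves": [{"x": 0,"y": 0.1,"z": 0,"rx": 0,"ry": 0,"rz": 0},{"x": 0,"y": 0,"z": 0,"rx": 0,"ry": 0,"rz": 0},{"x": 0,"y": 0,"z": 0,"rx": 0,"ry": 0,"rz": 0}]}}

```text
clock: 19.85
tool_pos: [0.4547, 0.1736, 0.0253]
ee_rot: [[0.994, 0.112, -0.0], [0.112, -0.994, 0.001], [0.0, -0.001, -1.0]]
force: [-0.5, 7.0, -0.5]
grip_width: -0.0003
```

Call:
{"method": "apply_moves", "body": {"moves": [{"x": 0,"y": 0.1,"z": 0,"rx": 0,"ry": 0,"rz": 0},{"x": 0,"y": 0,"z": 0,"rx": 0,"ry": 0,"rz": 0},{"x": 0,"y": 0,"z": 0,"rx": 0,"ry": 0,"rz": 0}]}}

```text
clock: 20.23
tool_pos: [0.4548, 0.173, 0.0253]
ee_rot: [[0.994, 0.111, -0.0], [0.111, -0.994, 0.001], [0.0, -0.001, -1.0]]
force: [-1.9, 8.4, -1.2]
grip_width: -0.0005
```

The push has jumped from about 3.6 N to 8.4 N, so the ear has met the nose. I'll hold and re-read.

Call:
{"method": "apply_moves", "body": {"moves": [{"x": 0,"y": 0,"z": 0,"rx": 0,"ry": 0,"rz": 0},{"x": 0,"y": 0,"z": 0,"rx": 0,"ry": 0,"rz": 0}]}}

```text
clock: 20.48
tool_pos: [0.4547, 0.173, 0.0253]
ee_rot: [[0.994, 0.111, -0.0], [0.111, -0.994, 0.001], [0.0, -0.001, -1.0]]
force: [-0.8, 8.2, -0.8]
grip_width: 0.0001
```

Call:
{"method": "apply_moves", "body": {"moves": [{"x": 0,"y": 0,"z": 0,"rx": 0,"ry": 0,"rz": 0},{"x": 0,"y": 0,"z": 0,"rx": 0,"ry": 0,"rz": 0}]}}

```text
clock: 20.72
tool_pos: [0.4547, 0.173, 0.0253]
ee_rot: [[0.994, 0.111, -0.0], [0.111, -0.994, 0.001], [0.0, -0.001, -1.0]]
force: [-1.1, 8.0, -1.0]
grip_width: -0.0001
```

Call:
{"method": "apply_moves", "body": {"moves": [{"x": 0,"y": 0,"z": 0,"rx": 0,"ry": 0,"rz": 0},{"x": 0,"y": 0,"z": 0,"rx": 0,"ry": 0,"rz": 0}]}}

```text
clock: 20.98
tool_pos: [0.4548, 0.173, 0.0253]
ee_rot: [[0.994, 0.111, -0.0], [0.111, -0.994, 0.001], [0.0, -0.001, -1.0]]
force: [-0.9, 8.7, -1.8]
grip_width: -0.0003
```

Call:
{"method": "apply_moves", "body": {"moves": [{"x": 0,"y": 0.05,"z": 0,"rx": 0,"ry": 0,"rz": 0},{"x": 0,"y": 0,"z": 0,"rx": 0,"ry": 0,"rz": 0},{"x": 0,"y": 0,"z": 0,"rx": 0,"ry": 0,"rz": 0}]}}

```text
clock: 21.35
tool_pos: [0.4548, 0.1728, 0.0253]
ee_rot: [[0.994, 0.111, -0.0], [0.111, -0.994, 0.002], [0.0, -0.002, -1.0]]
force: [-1.6, 9.8, -0.7]
grip_width: 0.0004
```

Call:
{"method": "apply_moves", "body": {"moves": [{"x": 0,"y": 0,"z": 0,"rx": 0,"ry": 0,"rz": 0},{"x": 0,"y": 0,"z": 0,"rx": 0,"ry": 0,"rz": 0}]}}

```text
clock: 21.6
tool_pos: [0.4548, 0.1728, 0.0253]
ee_rot: [[0.994, 0.111, -0.0], [0.111, -0.994, 0.002], [0.0, -0.002, -1.0]]
force: [-0.7, 9.7, -0.6]
grip_width: -0.0001
```

Call:
{"method": "apply_moves", "body": {"moves": [{"x": 0,"y": -0.2,"z": 0,"rx": 0,"ry": 0,"rz": 0},{"x": 0,"y": -0.5,"z": 0,"rx": 0,"ry": 0,"rz": 0},{"x": 0,"y": -2,"z": 0,"rx": 0,"ry": 0,"rz": 0},{"x": 0,"y": -3,"z": 0,"rx": 0,"ry": 0,"rz": 0},{"x": 0,"y": -3,"z": 0,"rx": 0,"ry": 0,"rz": 0}]}}

```text
clock: 22.22
tool_pos: [0.4455, 0.2589, 0.0255]
ee_rot: [[0.994, 0.111, 0.001], [0.111, -0.994, -0.001], [0.001, 0.001, -1.0]]
force: [0.3, -0.3, 0.9]
grip_width: 0.0
```

Call:
{"method": "apply_moves", "body": {"moves": [{"x": 0,"y": -2,"z": -3,"rx": 0,"ry": 0,"rz": 0},{"x": 0,"y": -2,"z": -4,"rx": 0,"ry": 0,"rz": 0},{"x": 0,"y": 0,"z": -5,"rx": 0,"ry": 0,"rz": 0},{"x": 0,"y": 0,"z": 0,"rx": 0,"ry": 0,"rz": 0},{"x": 0,"y": 0,"z": 0,"rx": 0,"ry": 0,"rz": 0}]}}

```text
clock: 22.85
tool_pos: [0.4404, 0.2977, 0.1448]
ee_rot: [[0.994, 0.112, -0.001], [0.112, -0.994, -0.001], [-0.001, 0.001, -1.0]]
force: [0.0, -0.1, -0.2]
grip_width: -0.0002
```

```bash
python3 -c "
from h import *
im=snap('top','t6'); crop(im,'c6',235,160,405,270,4)
im=snap('scene','s6'); crop(im,'cs6',270,185,420,290,4)
A=cv2.imread('pics/c6.png')[60:330];B=cv2.imread('pics/cs6.png')[:330];C=np.zeros((600,680,3),np.uint8);C[:270]=A;C[270:,:600]=B;cv2.imwrite('pics/m6.png',C)
print(env.state()['tool_pos'],env.state()['force'])"
```

```text
[0.43973664 0.29732556 0.14349551] [ 0.08660508  0.52440845 -0.2369605 ]
```

View pics/m6.png

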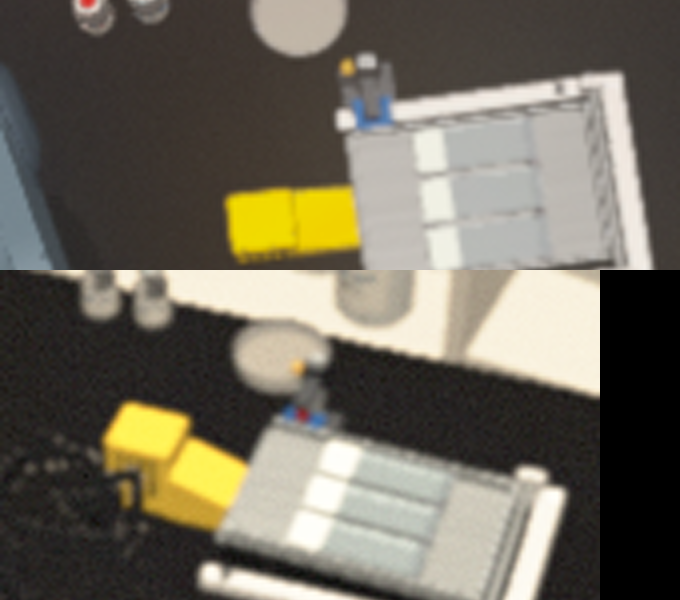

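The wedge lies straight, with its step edge at crop x≈298 and the bar at x≈356, so the toe is about 53 mm in. The red nose at (303,412) bears on the ear, and the bystanders look unmoved. To check that the wedge has not slipped back, I'll lightly touch its back face again; contact should come at TCP y≈0.173.

Call:
{"method": "apply_moves", "body": {"moves": [{"x": 0,"y": 0,"z": 5,"rx": 0,"ry": 0,"rz": 0},{"x": 0,"y": 2,"z": 4,"rx": 0,"ry": 0,"rz": 0},{"x": 0,"y": 2,"z": 3,"rx": 0,"ry": 0,"rz": 0},{"x": 0,"y": 4,"z": 0,"rx": 0,"ry": 0,"rz": 0},{"x": 0,"y": 3,"z": 0,"rx": 0,"ry": 0,"rz": 0}]}}

```text
clock: 23.58
tool_pos: [0.4514, 0.187, 0.0231]
ee_rot: [[0.994, 0.111, -0.004], [0.111, -0.994, -0.001], [-0.004, 0.0, -1.0]]
force: [0.7, 0.7, -0.0]
grip_width: 0.0
```

Call:
{"method": "apply_moves", "body": {"moves": [{"x": 0,"y": 1,"z": 0,"rx": 0,"ry": 0,"rz": 0},{"x": 0,"y": 0.3,"z": 0,"rx": 0,"ry": 0,"rz": 0},{"x": 0,"y": 0,"z": 0,"rx": 0,"ry": 0,"rz": 0},{"x": 0,"y": 0,"z": 0,"rx": 0,"ry": 0,"rz": 0}]}}

```text
clock: 24.08
tool_pos: [0.4544, 0.1764, 0.0253]
ee_rot: [[0.994, 0.113, 0.0], [0.113, -0.994, 0.0], [0.0, -0.0, -1.0]]
force: [0.4, -0.4, -0.7]
grip_width: 0.0001
```

Call:
{"method": "apply_moves", "body": {"moves": [{"x": 0,"y": 0.1,"z": 0,"rx": 0,"ry": 0,"rz": 0},{"x": 0,"y": 0,"z": 0,"rx": 0,"ry": 0,"rz": 0},{"x": 0,"y": 0,"z": 0,"rx": 0,"ry": 0,"rz": 0}]}}

```text
clock: 24.45
tool_pos: [0.4546, 0.1749, 0.0253]
ee_rot: [[0.994, 0.112, 0.0], [0.112, -0.994, -0.0], [0.0, 0.0, -1.0]]
force: [-0.2, -0.4, -0.3]
grip_width: 0.0
```

```bash
python3 -c "
from h import *
im=load('t6')
f=lambda a,b,z: onz(im,235+(a+.5)/4-.5,160+(b+60+.5)/4-.5,z)
s1,s2=f(295,188,.05),f(300,250,.05); b1,b2=f(226,197,.05),f(236,256,.05)
s=(s1+s2)/2;b=(b1+b2)/2;u=(s-b)[:2];m=np.array([.4644,.0838]);U=np.array([.1319,-.9913]);V=np.array([.9913,.1319])
print(np.arctan2(u[1],u[0])+1.4385,np.linalg.norm(u)); u/=np.linalg.norm(u); toe=s[:2]+.09*u;print(toe,(toe-m)@U,(toe-m)@V)
"
```

```text
-0.029355414995362095 0.04086373238201211
[0.46643888 0.02977152] 0.05382736360715033 -0.0051052103268052615
```

Call:
{"method": "apply_moves", "body": {"moves": [{"x": 0,"y": 0.08,"z": 0,"rx": 0,"ry": 0,"rz": 0},{"x": 0,"y": 0,"z": 0,"rx": 0,"ry": 0,"rz": 0},{"x": 0,"y": 0,"z": 0,"rx": 0,"ry": 0,"rz": 0}]}}

```text
clock: 24.82
tool_pos: [0.4547, 0.174, 0.0253]
ee_rot: [[0.994, 0.112, -0.0], [0.112, -0.994, 0.0], [-0.0, -0.0, -1.0]]
force: [-0.3, 0.1, -0.9]
grip_width: 0.0001
```

Call:
{"method": "apply_moves", "body": {"moves": [{"x": 0,"y": 0.06,"z": 0,"rx": 0,"ry": 0,"rz": 0},{"x": 0,"y": 0,"z": 0,"rx": 0,"ry": 0,"rz": 0},{"x": 0,"y": 0,"z": 0,"rx": 0,"ry": 0,"rz": 0}]}}

```text
clock: 25.2
tool_pos: [0.4548, 0.1734, 0.0253]
ee_rot: [[0.994, 0.112, -0.0], [0.112, -0.994, -0.0], [-0.0, 0.0, -1.0]]
force: [0.5, -0.6, 0.2]
grip_width: 0.0
```

There is no contact as far as TCP y=0.1734, so the wedge held where I left it. It sits beyond the point where the push began to rise (about 0.174). I'll retreat and hand in.

Call:
{"method": "apply_moves", "body": {"moves": [{"x": 0,"y": -0.5,"z": 0,"rx": 0,"ry": 0,"rz": 0},{"x": 0,"y": -2,"z": 0,"rx": 0,"ry": 0,"rz": 0},{"x": 0,"y": -3,"z": 0,"rx": 0,"ry": 0,"rz": 0},{"x": 0,"y": -3,"z": -2,"rx": 0,"ry": 0,"rz": 0},{"x": 0,"y": -2,"z": -4,"rx": 0,"ry": 0,"rz": 0}]}}

```text
clock: 25.82
tool_pos: [0.4411, 0.2786, 0.0843]
ee_rot: [[0.994, 0.113, -0.004], [0.113, -0.994, -0.001], [-0.004, 0.001, -1.0]]
force: [0.9, 0.8, 0.5]
grip_width: 0.0002
```

Call:
{"method": "apply_moves", "body": {"moves": [{"x": 0,"y": 0,"z": -4,"rx": 0,"ry": 0,"rz": 0},{"x": 0,"y": 0,"z": 0,"rx": 0,"ry": 0,"rz": 0},{"x": 0,"y": 0,"z": 0,"rx": 0,"ry": 0,"rz": 0}]}}

```text
clock: 26.2
tool_pos: [0.4424, 0.2777, 0.1246]
ee_rot: [[0.994, 0.112, -0.001], [0.112, -0.994, -0.0], [-0.001, 0.0, -1.0]]
force: [0.8, -0.9, -0.3]
grip_width: 0.0001
```

```bash
python3 -c "
from h import *
print(env.state()['force'],env.state()['clock']); print(env.job_done())"
```

```text
[ 0.79413959 -0.86138597 -0.26784094] 26.2
the job is handed in; nothing more can be done
None
```

The wedge is in place under the tray, the blue ear bears on the red nose, and the job was handed in at 26.2 s. I laid the larger yellow wedge flat in front of the tray and released it. I then pushed it in from behind with the closed fingers, in 1 mm steps at the end.

**Gauge contact:** the push held at about 3.6 N while lifting, then rose to about 9.7 N once the ear met the nose. By the 1:1 rule that puts about 5–6 N on the nose; I could not measure that force directly.

**Wedge position:** the top view put the toe about 54 mm in, about 5 mm off the centre line and 0.03 rad off straight.

**After release:** a second light approach felt no contact up to 0.6 mm short of where I let go, so the wedge slid back 0.6 mm at most. In the last pictures the tray was up, and the dish, vials and gauge in view looked unmoved; I did not check the three bottles or the cup at the end.

**What went wrong:** the first two move calls were refused because the rows lacked some keys, and nothing moved. I also made one small alignment turn the wrong way (0.02 rad), which is well within the limit.

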